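# Price plaque off the chopping block

### The job

Of the two thin white price plaques lying on the wooden chopping block, slide the longer one towards the robot until about a third of its length sticks out over the block's near edge, then pick it up by the end that sticks out. Lower it into the empty blue tray (not the one full of snails) and let go only when it is right down at the tray's floor, so that it lies flat inside. Leave the short plaque where it is.

Things in the scene. Friction and masses are not known exactly. Their poses are not given: they have to be found in the camera images.
- long_plaque_center (a point): Centre (half-way up) of the long price plaque: a loose blank plate of stiff white plastic, 150 long x 50 wide x 4 mm thick, about 45 g, lying flat on the block with its whole underside on it. Its x axis runs along its length and points roughly away from the robot (within 20 degrees of straight ahead), y across its width, z up. It is light and slides on the wood; fingertips pressed on its top with a few newtons drag it along. Its middle must stay on the block or it tips off.
- short_plaque_center (a point): Centre (half-way up) of the short price plaque, a bystander of the same white plastic, 85 x 50 x 4 mm, loose and flat on the same block beside the long one (centres about 150 mm apart; which one is left or right varies). Axes as for the long one.
- block: Fixed wooden chopping block, 240 (x) x 300 (y) x 50 mm high. Origin at the centre of its underside, on the table; z up, x away from the robot. Its top is flat, 50 mm above the table; the near edge, facing the robot, is the line x = -120 mm in its frame, with nothing below or in front of it within 40 mm above the table but a low shell (21 mm high) at times. A small loose clam (45 mm across, 16 mm high) lies near the block's far edge, between the plaques.
- tray_floor (a point): Centre of the inner floor of the empty blue plastic tray, which is fixed to the table: outside 210 (x) x 140 (y) x 25 mm high, walls and floor 4 mm thick, floor 4 mm above the table, rim 21 mm above the floor; x along its length, roughly away from the robot, z up. A like tray full of snails stands beside it (either may be left or right).
Mind the look-alikes: they are no part of the job. Leave any turquoise or yellow look-alike of the part that bears long_plaque_center alone.

How it is judged (in metres and radians):
On the way, in this order (a step that is already met when the one before it is completed fails the run):
1. the long plaque lies flat on the block with at least about 35 mm of it sticking out over the near edge (x of long_plaque_center in the frame of block below -0.08 m and z of long_plaque_center in the frame of block between 0.046 and 0.058 m and y of long_plaque_center in the frame of block between -0.15 and 0.15 m and angle between long_plaque_center's own z axis and vertical below 0.12 rad), for 0.2 s.
2. it is held by its near end (at least 20 mm from its middle), more than 30 mm above the block's top (z of long_plaque_center in the frame of block above 0.08 m and contact force between the fingers and long_plaque above 1 N and x of the grasp point in the frame of long_plaque_center below -0.02 m), for 0.1 s.
3. it is lowered into the empty tray, its centre within 35 mm of the floor, while still held (z of long_plaque_center in the frame of tray_floor below 0.035 m and x of long_plaque_center in the frame of tray_floor between -0.07 and 0.07 m and y of long_plaque_center in the frame of tray_floor between -0.06 and 0.06 m and contact force between the fingers and long_plaque above 1 N), for 0.05 s.
At the end, for the whole second after the job is handed in: The long plaque lies at rest flat (within about 6 degrees) on the floor of the empty blue tray, its centre within 45 mm along and 50 mm across of the floor's centre (wherever it lies flat inside, this is so), released; the short plaque lies within 30 mm of where it started (x of long_plaque_center in the frame of tray_floor between -0.045 and 0.045 m and y of long_plaque_center in the frame of tray_floor between -0.05 and 0.05 m and z of long_plaque_center in the frame of tray_floor below 0.012 m and angle between long_plaque_center's own z axis and vertical below 0.1 rad and linear speed of long_plaque below 0.02 m/s and distance of short_plaque_center from where it was at the start of the episode below 0.03 m); the robot touches nothing.
It fails at once if the short plaque is moved by more than 30 mm (distance of short_plaque_center from where it was at the start of the episode above 0.03 m).
It also fails if it takes over 48 s, if anything falls off the work surface, if the arm or the gripper's body presses on something with over 40 N, if the wrist force passes 120 N, or if a joint passes its speed limit or range.

### The arm

A 6-joint arm with a two-finger parallel gripper is mounted at the origin on the work surface. World frame = base frame: x ahead of the robot, y to its left, z up, the work surface at z = 0. Lengths are in m, angles in degrees, forces in N, time in s.
With the tool pointing down it reaches from about 0.35 to 0.875 m from the base axis. Payload 4.2 kg.
Tool frame: the origin (TCP) lies midway between the tips of the shut fingers; the grasp point (between the pads) lies 19 mm behind it; z points along the fingers, y is the line along which they close (so a half turn about z gives the same grasp; the last joint's range is limited). The gripper opens to 87 mm and grips with 3 to 60 N. Pads are 19 mm wide; open, the fingers measure 117 mm over their backs; the gripper's body (75 mm by 190 mm) begins 51 mm behind the grasp point.
Start: joints at [-62.418, 22.042, 0.453, 0, -68.411, -14.817], TCP at [0.138, -0.61, 0.223] pointing down, gripper open.
Joint ranges: [-179.83, 179.83], [-69.29, 118.12], [-61.27, 80.66], [-181.25, 117.63], [-171.15, -9.14], [-177.46, 177.46]. Speed limits (degrees/s): [159.86, 159.86, 180, 180, 180, 180].

### API

Orientations are given as a 3x3 rotation matrix whose columns are the frame's x, y, z axes.
In Python, from station import r, cams gives the robot as it stands.
- The arm moves only by the tool play_rows, never from a script. Its argument "commands" is text: rows parted by semicolons, each of 6 numbers parted by spaces: the shift along the world's x, y, z normalised to -1 to 1, where 1 is 30 mm, then the turn, a rotation vector about the world's x, y, z normalised to -1 to 1, where 1 is 0.15 rad. A call has 1 to 20 rows; each row shifts and turns the commanded pose from where the row before left it; what a row does not reach is not made up. A row lasts 1/10 s, in which the tool goes at most 50 mm and 8.59 degrees, less where a joint would pass 70% of its speed; a pose out of reach is approached as far as the arm can. A call with a number of a shift or a turn outside -1 to 1 is refused whole. A call with a gripper value outside its range is refused whole. "grip" is the finger opening in mm, from 0 to 87, set as the call begins (left out, the last holds). The fingers move at their own pace and stop on an object; the grip force is fixed at half the most. Time passes only in rows, so rows that do not move let the fingers close. It gives the time, the measured TCP pose, the force, the opening and the grip force at its end, in the units of the state.
- r.sense(): the state, without advancing time (a new reading comes with each control period).
- cams.capture(name): name is "side" or "top" or "wrist"; returns (picture, depth): 420x560x3 uint8, blue, green, red; 420x560 float32, m along the optical axis (not along the pixel's ray), 0 where there is no reading.
- cams.camera_info(name): a dict with "mtx" (3x3 intrinsics, pixels), "R" (3x3) and "t" (3): a world point X has camera coordinates R X + t. Camera axes: x right, y down, z forward; pixel columns grow to the right and rows downward; lengths in m; the calibration is good to about 2 mm. A picture is of the moment at which its call begins: read the wrist's pose just before it. camera_info takes no time and is no camera call; for the wrist camera it gives the pose at the moment of the call.
- r.finish_job(): hands the job in; it is judged then, once.
The state is a dict: "time_s": time; "joints": joint angles; "joint_velocities": joint speeds; "effort": joint torques, N m; "tcp_pos": TCP position; "ee_rot": TCP orientation; "wrist_force": force on the tool from outside, world axes, zero at the start; "moment": the same for the moment, N m; "gripper_width": opening from 0.0 (shut) to 1.0 (fully open); "gripper_force": force on a finger pad.
Only numpy, scipy, OpenCV 4.12 (cv2) and the standard library are available. Lean on these libraries where they do the work, as an engineer would, in place of code of your own. Each camera call takes 0.05 s, during which the arm holds its last target. There are 200 camera calls.

## Working session

There is one attempt and no reset: what is moved stays moved. The work goes in short steps, Python scripts to look and compute and a tool call to move; the robot and the scene stay as the last step left them, time stands still between calls to the robot, and variables do not carry over. Pictures are saved under pics/ and viewed, at most 10 in all, crops included, and the job is handed in when it is done.

Besides the shell and the picture viewer there is one more tool, called after "Emit:" as name(argument=value, ...) on one line, values as JSON. play_rows: Moves the arm, as the interface text tells. Scaled input: -1 to 1 covers 30 mm each way for a shift and 0.15 rad each way for a turn. Its arguments: {"type":"object","properties":{"commands":{"type":"string"},"grip":{"type":"number"}},"required":["commands"]}

```bash
mkdir -p pics
cat > h.py <<'E'
import numpy as np, cv2
from station import r, cams
def shot(name,fn):
    ci=cams.camera_info(name); p,d=cams.capture(name)
    cv2.imwrite('pics/'+fn+'.png',p); np.savez('pics/'+fn+'.npz',p=p,d=d,K=ci['mtx'],R=ci['R'],t=ci['t'])
def load(fn): return np.load('pics/'+fn+'.npz')
def pt(s,u,v,z=None):
    K,R,t=s['K'],s['R'],np.array(s['t']).ravel()
    ray=np.linalg.inv(K)@np.array([u,v,1.]); o=-R.T@t
    if z is None:
        dd=s['d'][int(v),int(u)]; return R.T@(ray*dd-t)
    w=R.T@ray; return o+w*(z-o[2])/w[2]
E
python3 - <<'E'
from h import *
shot('top','top0'); s=r.sense(); print(s['time_s'],s['tcp_pos'],s['ee_rot'])
shot('side','side0')
a=cv2.imread('pics/top0.png');print(a.shape)
E
```

```text
0.05 [ 0.13797997 -0.60896076  0.22147659] [[-9.75331432e-01 -2.20744911e-01 -5.30213598e-04]
 [-2.20745541e-01  9.75329214e-01  2.08114525e-03]
 [ 5.77305879e-05  2.14684867e-03 -9.99997694e-01]]
(420, 560, 3)
```

View pics/top0.png

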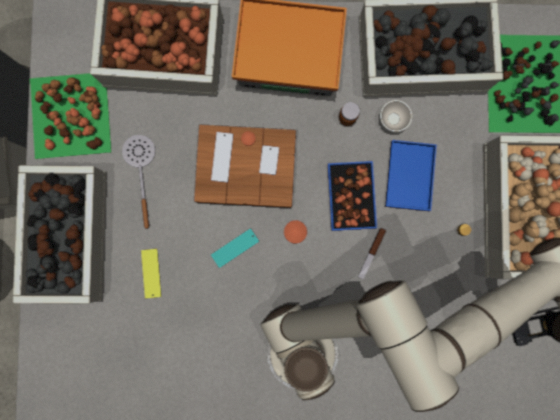

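The top view shows the block at about (246,165). The long white plaque is at (222,157), the short one at (269,160), the empty blue tray at (410,176) and the snail tray at (352,195). The look-alikes are turquoise at (235,248), yellow at (151,273) and the white short plaque. I choose (222,157) and check it in a close crop.

Run:
```python
from h import *
s=load('top0');p=s['p']
c=cv2.resize(p[115:215,185:445],None,fx=3,fy=3,interpolation=cv2.INTER_CUBIC)
cv2.imwrite('pics/crop0.png',c)
hsv=cv2.cvtColor(p,cv2.COLOR_BGR2HSV)
m=((hsv[...,1]<60)&(hsv[...,2]>150)).astype(np.uint8); m[:, :196]=0;m[:,296:]=0;m[:124]=0;m[207:]=0
b=((hsv[...,0]>100)&(hsv[...,0]<125)&(hsv[...,1]>150)).astype(np.uint8); b[:,:380]=0;b[:,440:]=0;b[:135]=0;b[215:]=0
for mm,z in((m,.054),(b,.025)):
  for q in cv2.findContours(mm,0,2)[0]:
    if cv2.contourArea(q)<80: continue
    rc=cv2.minAreaRect(q); bx=cv2.boxPoints(rc); w=[pt(s,u,v,z).round(4) for u,v in bx]
    print(rc,pt(s,*rc[0],z).round(4),pt(s,*rc[0]).round(4)); print(np.array(w)[:,:2].tolist())
for u,v in((198,126),(296,128),(293,206),(195,204)): print('block',pt(s,u,v,.05))
```

```text
((268.72314453125, 159.7154083251953), (16.99275779724121, 28.031848907470703), 7.125016689300537) [0.5913 0.1088 0.054 ] [0.5925 0.1089 0.047 ]
[[0.5514, 0.1395], [0.6374, 0.1298], [0.6314, 0.078], [0.5454, 0.0879]]
((221.7440185546875, 156.67576599121094), (17.058822631835938, 49.190162658691406), 6.709836959838867) [0.5993 0.2526 0.054 ] [0.5994 0.2527 0.0531]
[[0.5268, 0.286], [0.6779, 0.271], [0.6723, 0.2189], [0.5211, 0.2343]]
((410.388671875, 175.34719848632812), (43.66558074951172, 65.86299896240234), 5.1021647453308105) [ 0.5514 -0.3331  0.025 ] [ 0.5545 -0.3383  0.0037]
[[0.4541, -0.2555], [0.6605, -0.2748], [0.6496, -0.4115], [0.4431, -0.391]]
block [0.69456688 0.32748794 0.05      ]
block [0.69157015 0.02572883 0.05      ]
block [0.45007002 0.03331843 0.05      ]
block [0.45356284 0.33210067 0.05      ]
```

View pics/crop0.png

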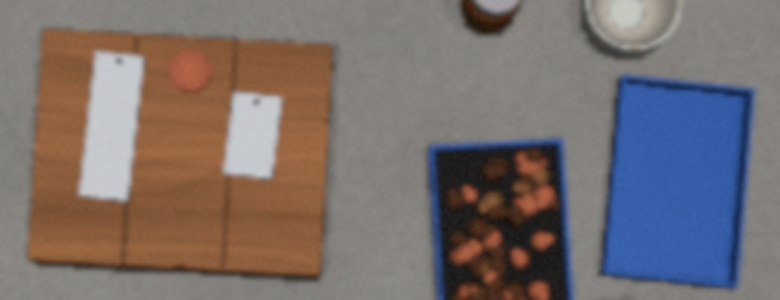

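Corners scale correctly: the plaque is about 151 mm long at (0.599, 0.253) with yaw −5.8°. The block's near edge is at x≈0.452, and the tray centre is (0.551, −0.333) with yaw −5.3°.

Plan:
- Press with shut fingers on the plaque at about (0.614, 0.251) and drag it −0.12 m in x.
- Grasp it by its two long edges at the near end, tool vertical.
- Carry it to the empty tray.

Emit:
play_rows(commands="0.44 0.8 0 0 0 -0.06;0.44 0.8 0 0 0 -0.06;0.44 0.8 0 0 0 -0.06;0.44 0.8 0 0 0 -0.06;0.44 0.8 0 0 0 -0.06;0.44 0.8 0 0 0 -0.06;0.44 0.8 0 0 0 -0.06;0.44 0.8 0 0 0 -0.06;0.44 0.8 0 0 0 -0.06;0.44 0.8 0 0 0 -0.06;0.44 0.8 0 0 0 -0.06;0.44 0.8 0 0 0 -0.06;0.44 0.8 0 0 0 -0.06;0.44 0.8 0 0 0 -0.06;0.44 0.8 0 0 0 -0.06;0.44 0.8 0 0 0 -0.06;0.44 0.8 0 0 0 -0.06;0.44 0.8 0 0 0 -0.06", grip=0)

```text
time_s: 1.9
tcp_pos: [0.3758, -0.1764, 0.2223]
ee_rot: [[-0.998, -0.06, -0.0], [-0.06, 0.998, 0.0], [0.0, 0.0, -1.0]]
wrist_force: [0.0, 0.1, 0.5]
gripper_width: 0.003
gripper_force: 0.0
```

Emit:
play_rows(commands="0.44 0.8 0 0 0 -0.06;0.44 0.8 0 0 0 -0.06;0.44 0.8 0 0 0 -0.06;0.44 0.8 0 0 0 -0.06;0.44 0.8 0 0 0 -0.06;0.44 0.8 0 0 0 -0.06;0.44 0.8 0 0 0 -0.06;0.44 0.8 0 0 0 -0.06;0.44 0.8 0 0 0 -0.06;0.44 0.8 -0.2 0 0 -0.06;0.44 0.8 -0.2 0 0 -0.06;0.44 0.8 -0.2 0 0 -0.06;0.44 0.8 -0.3 0 0 -0.06;0.44 0.8 -0.3 0 0 -0.06;0.44 0.8 -0.3 0 0 -0.06;0.44 0.8 -0.3 0 0 -0.06;0.44 0.8 -0.3 0 0 -0.06;0.44 0.8 -0.3 0 0 -0.06;0 0 0 0 0 0;0 0 0 0 0 0")

```text
time_s: 3.9
tcp_pos: [0.6128, 0.2545, 0.1493]
ee_rot: [[-0.995, 0.101, -0.002], [0.101, 0.995, -0.001], [0.002, -0.002, -1.0]]
wrist_force: [-0.8, -0.8, 0.3]
gripper_width: 0.006
gripper_force: 0.0
```

Run:
```python
from h import *
shot('wrist','w1')
s=load('w1');p=s['p']
hsv=cv2.cvtColor(p,cv2.COLOR_BGR2HSV)
m=((hsv[...,1]<60)&(hsv[...,2]>150)).astype(np.uint8)
for q in cv2.findContours(m,0,2)[0]:
    if cv2.contourArea(q)<300: continue
    rc=cv2.minAreaRect(q); print(rc,[pt(s,u,v,.054)[:2].round(4).tolist() for u,v in cv2.boxPoints(rc)])
```

```text
((488.0, 328.0), (44.0, 122.0), 90.0) [[0.6996, 0.3692], [0.7094, 0.4675], [0.7509, 0.4713], [0.7407, 0.3694]]
((66.5, 328.0), (44.0, 123.0), 90.0) [[0.6656, 0.0285], [0.6755, 0.1279], [0.7158, 0.1195], [0.7056, 0.0165]]
((249.0, 219.0), (34.0, 16.0), 90.0) [[0.5989, 0.2299], [0.6001, 0.2419], [0.6266, 0.2388], [0.6254, 0.2266]]
((81.7928695678711, 208.47010803222656), (116.25347137451172, 69.13080596923828), 84.17366027832031) [[0.5492, 0.0905], [0.5493, 0.1412], [0.638, 0.131], [0.6385, 0.0757]]
((272.5, 139.0), (82.0, 71.0), 90.0) [[0.5249, 0.2365], [0.5299, 0.2857], [0.5873, 0.2812], [0.5821, 0.2291]]
((467.0, 136.0), (272.0, 184.0), 90.0) [[0.4734, 0.334], [0.4855, 0.4536], [0.68, 0.4726], [0.6656, 0.3282]]
((81.5, 5.0), (10.0, 163.0), 90.0) [[0.4489, 0.0901], [0.4596, 0.1962], [0.4654, 0.1951], [0.4546, 0.0883]]
```

View pics/w1.png

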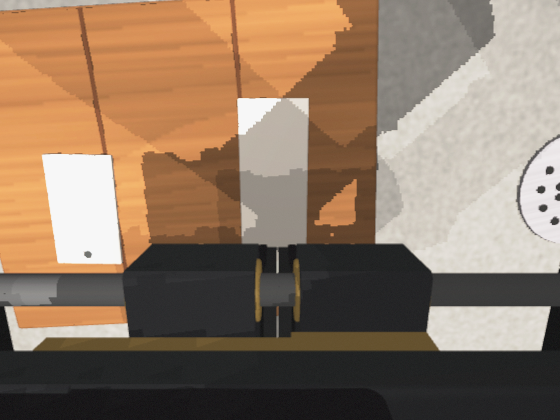

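The wrist view shows the plaque's near end at about (273,98), centred between and aligned with the shut fingers. The short plaque is at (82,208), clear of them. Lowering.

Emit:
play_rows(commands="0 0 -0.5 0 0 0;0 0 -0.5 0 0 0;0 0 -0.5 0 0 0;0 0 -0.5 0 0 0;0 0 -0.5 0 0 0;0 0 -0.3 0 0 0;0 0 -0.15 0 0 0;0 0 0 0 0 0;0 0 -0.05 0 0 0;0 0 0 0 0 0")

```text
time_s: 4.95
tcp_pos: [0.6136, 0.2547, 0.0612]
ee_rot: [[-0.995, 0.101, 0.001], [0.101, 0.995, 0.001], [-0.001, 0.001, -1.0]]
wrist_force: [-0.4, -0.1, 0.7]
gripper_width: 0.005
gripper_force: 0.0
```

Emit:
play_rows(commands="0 0 -0.15 0 0 0;0 0 -0.05 0 0 0;0 0 -0.03 0 0 0;0 0 0 0 0 0")

```text
time_s: 5.35
tcp_pos: [0.6132, 0.2545, 0.0545]
ee_rot: [[-0.995, 0.101, -0.0], [0.101, 0.995, -0.0], [0.0, -0.0, -1.0]]
wrist_force: [-2.1, -0.3, 4.3]
gripper_width: 0.002
gripper_force: 2.4
```

Emit:
play_rows(commands="0 0 -0.02 0 0 0;0 0 0 0 0 0;-0.1 0 0 0 0 0;-0.2 0.02 0 0 0 0;-0.2 0.02 0 0 0 0;-0.2 0.02 0 0 0 0;-0.2 0.02 0 0 0 0;0 0 0 0 0 0")

```text
time_s: 6.15
tcp_pos: [0.5869, 0.2578, 0.0545]
ee_rot: [[-0.995, 0.1, 0.003], [0.1, 0.995, 0.002], [-0.003, 0.002, -1.0]]
wrist_force: [0.0, 0.4, 6.1]
gripper_width: 0.004
gripper_force: 3.4
```

```bash
cat >> h.py <<'E'
def near(fn):
    s=load(fn);p=s['p'];hsv=cv2.cvtColor(p,cv2.COLOR_BGR2HSV)
    m=((hsv[...,1]<60)&(hsv[...,2]>90)).astype(np.uint8)
    for c in (255,272,290):
        v=np.where(m[:245,c])[0]; 
        # top of the run that is unbroken upward from the fingers
        k=v.max(); 
        while k>0 and m[k-1,c]: k-=1
        print(c,k,pt(s,c,k,.054).round(4), s['d'][k+3,c])
E
python3 - <<'E'
from h import *
shot('wrist','w2');near('w1');near('w2')
E
```

```text
255 98 [0.5262 0.249  0.054 ] 0.2460302
272 98 [0.5273 0.2607 0.054 ] 0.24592412
290 98 [0.5286 0.2732 0.054 ] 0.24561031
255 82 [0.5004 0.2582 0.054 ] 0.15340982
272 82 [0.5011 0.2655 0.054 ] 0.15412554
290 82 [0.5019 0.2733 0.054 ] 0.1533305
```

The plaque follows without slip: its near end moved from 0.527 to 0.501. Dragging about 96 mm more.

Emit:
play_rows(commands="-0.2 0.02 0 0 0 0;-0.2 0.02 0 0 0 0;-0.2 0.02 0 0 0 0;-0.2 0.02 0 0 0 0;-0.2 0.02 0 0 0 0;-0.2 0.02 0 0 0 0;-0.2 0.02 0 0 0 0;-0.2 0.02 0 0 0 0;0 0 0 0 0 0")

```text
time_s: 7.1
tcp_pos: [0.5389, 0.2628, 0.0544]
ee_rot: [[-0.995, 0.1, 0.003], [0.1, 0.995, 0.002], [-0.003, 0.002, -1.0]]
wrist_force: [0.7, 0.8, 7.7]
gripper_width: 0.004
gripper_force: 3.6
```

Emit:
play_rows(commands="-0.2 0.02 0 0 0 0;-0.2 0.02 0 0 0 0;-0.2 0.02 0 0 0 0;-0.2 0.02 0 0 0 0;-0.2 0.02 0 0 0 0;-0.2 0.02 0 0 0 0;-0.2 0.02 0 0 0 0;-0.2 0.02 0 0 0 0;0 0 0 0 0 0;0 0 0 0 0 0;0 0 0 0 0 0")

```text
time_s: 8.2
tcp_pos: [0.491, 0.2677, 0.0544]
ee_rot: [[-0.995, 0.1, 0.003], [0.1, 0.995, 0.002], [-0.003, 0.003, -1.0]]
wrist_force: [0.4, -0.3, 7.4]
gripper_width: 0.008
gripper_force: 4.1
```

Run:
```python
from h import *
shot('wrist','w3');near('w3')
```

```text
255 0 [0.373  0.2717 0.054 ] 0.19260615
272 0 [0.3737 0.2787 0.054 ] 0.19438004
290 0 [0.3744 0.2861 0.054 ] 0.19351374
```

View pics/w3.png

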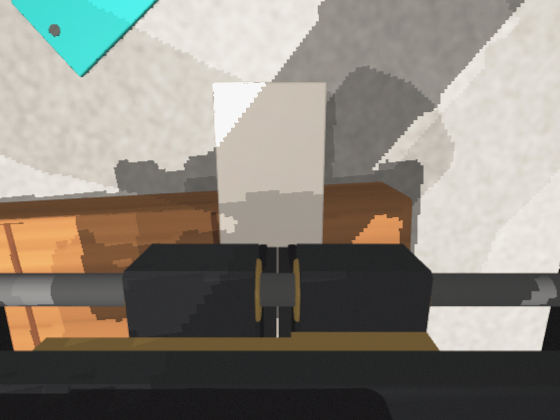

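The plaque now sticks out over the near edge. Its near-end corners are at (213,83) and (326,83), the block edge is at row ~190, and the turquoise look-alike is at top left.

Run:
```python
from h import *
s=load('w3')
for q in((213,83),(326,83),(218,190),(324,190),(269.5,83)): print(q,pt(s,*q,.054).round(4))
```

```text
(213, 83) [0.4031 0.2499 0.054 ]
(326, 83) [0.408  0.2987 0.054 ]
(218, 190) [0.4501 0.2453 0.054 ]
(324, 190) [0.4551 0.2948 0.054 ]
(269.5, 83) [0.4055 0.2743 0.054 ]
```

Emit:
play_rows(commands="0 0 0.2 0 0 0;0 0 0.5 0 0 0;0 0 1 0 0 0;0 0 0.8 0 0 0;0 0 0 0 0 0")

```text
time_s: 8.75
tcp_pos: [0.4911, 0.2674, 0.1309]
ee_rot: [[-0.995, 0.101, 0.004], [0.101, 0.995, 0.003], [-0.003, 0.004, -1.0]]
wrist_force: [1.3, 0.2, -0.4]
gripper_width: 0.007
gripper_force: 0.0
```

Emit:
play_rows(commands="-0.4 0.03 0 0 0 0;-0.4 0.03 0 0 0 0;-0.4 0.03 0 0 0 0;-0.4 0.03 0 0 0 0;-0.4 0.03 0 0 0 0;-0.29 0.02 0 0 0 0;0 0 0 0 0 0;0 0 0 0 0 0;0 0 -0.4 0 0 0;0 0 -0.4 0 0 0;0 0 -0.4 0 0 0;0 0 -0.4 0 0 0;0 0 -0.2 0 0 0;0 0 0 0 0 0;0 0 0 0 0 0", grip=80)

```text
time_s: 10.25
tcp_pos: [0.4221, 0.2718, 0.0743]
ee_rot: [[-0.995, 0.101, 0.001], [0.101, 0.995, 0.0], [-0.0, 0.0, -1.0]]
wrist_force: [0.0, 0.2, 0.2]
gripper_width: 0.916
gripper_force: 0.0
```

Run:
```python
from h import *
shot('wrist','w4')
```

```text
(no output)
```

View pics/w4.png

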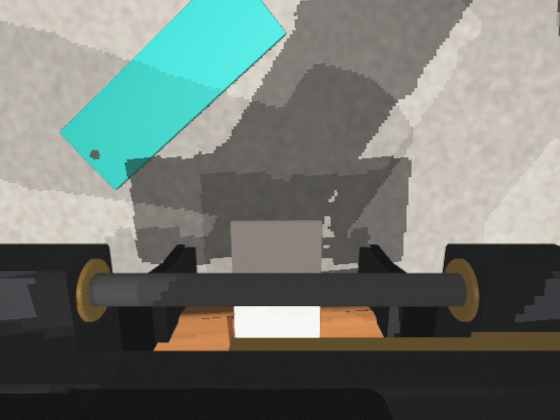

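The plaque (columns 232–323) sits centred between the open fingers (gap centre ≈277), and its near end is at row 220. Lowering past it and closing.

Emit:
play_rows(commands="0 0 -0.4 0 0 0;0 0 -0.4 0 0 0;0 0 -0.25 0 0 0;0 0 0 0 0 0;0 0 0 0 0 0")

```text
time_s: 10.8
tcp_pos: [0.4219, 0.2719, 0.0429]
ee_rot: [[-0.995, 0.101, 0.001], [0.101, 0.995, 0.0], [-0.001, 0.0, -1.0]]
wrist_force: [0.7, -0.1, -0.5]
gripper_width: 0.921
gripper_force: 0.0
```

Emit:
play_rows(commands="0 0 0 0 0 0;0 0 0 0 0 0;0 0 0 0 0 0;0 0 0 0 0 0;0 0 0 0 0 0;0 0 0 0 0 0;0 0 0 0 0 0;0 0 0 0 0 0", grip=30)

```text
time_s: 11.6
tcp_pos: [0.4216, 0.2716, 0.0426]
ee_rot: [[-0.995, 0.101, 0.0], [0.101, 0.995, 0.0], [-0.0, 0.0, -1.0]]
wrist_force: [0.4, -0.5, 0.1]
gripper_width: 0.562
gripper_force: 30.0
```

Emit:
play_rows(commands="0 0 0.1 0 0 0;0 0 0.2 0 0 0;0 0 0.3 0 0 0;0 0 0.4 0 0 0;0 0 0.5 0 0 0;0 0 0.5 0 0 0;0 0 0.5 0 0 0;0 0 0.5 0 0 0;0 0 0.4 0 0 0;0 0 0.2 0 0 0;0 0 0 0 0 0;0 0 0 0 0 0")

```text
time_s: 12.8
tcp_pos: [0.4213, 0.2713, 0.1501]
ee_rot: [[-0.995, 0.101, -0.001], [0.101, 0.995, -0.0], [0.001, -0.001, -1.0]]
wrist_force: [-0.1, -1.3, -0.6]
gripper_width: 0.57
gripper_force: 30.0
```

Run:
```python
from h import *
shot('side','s5')
```

```text
(no output)
```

View pics/s5.png

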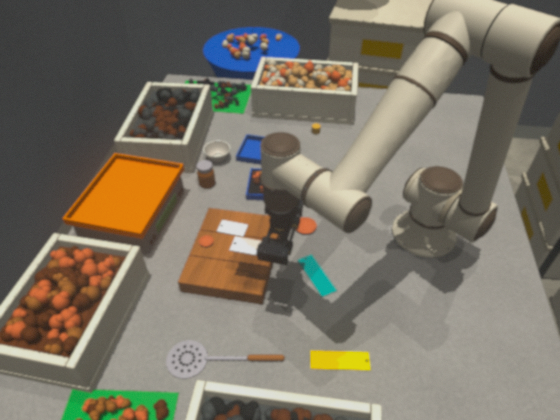

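The side view shows the plaque held out at about (247,245), with the short one in place at (232,228). I check its tilt by depth.

Run:
```python
from h import *
s=load('s5');p=s['p']
hsv=cv2.cvtColor(p,cv2.COLOR_BGR2HSV)
m=((hsv[...,1]<70)&(hsv[...,2]>130))
P=[]
for v in range(215,262):
  for u in range(215,270):
    if m[v,u] and s['d'][v,u]>0: P.append(pt(s,u,v))
P=np.array(P);P=P[(P[:,2]>.1)&(P[:,1]>.2)];print(len(P),P.min(0),P.max(0))
A=np.c_[P[:,:2],np.ones(len(P))];print(np.linalg.lstsq(A,P[:,2],rcond=None)[0])
# any look at points
far=P[P[:,0]>P[:,0].max()-.01];print(far.mean(0)); n=P[P[:,0]<P[:,0].min()+.02];print(n.mean(0))
```

```text
410 [0.46321139 0.23270422 0.15456579] [0.55716744 0.35962115 0.26426213]
[-0.19065327  0.55571334  0.1157898 ]
[0.55169014 0.26147451 0.1606046 ]
[0.46813771 0.33434094 0.24784833]
```

The plate is level: its far end is at z≈0.161, as expected. Carrying to the tray.

Emit:
play_rows(commands="0.04 -0.2 0 0 0 0;0.08 -0.4 0 0 0 0;0.08 -0.6 0 0 0 0;0.08 -0.7 0 0 0 0;0.08 -0.7 0 0 0 0;0.08 -0.7 0 0 0 0;0.08 -0.7 0 0 0 0;0.08 -0.7 0 0 0 0;0.08 -0.7 0 0 0 0;0.08 -0.7 0 0 0 0;0.08 -0.7 0 0 0 0;0.08 -0.7 0 0 0 0;0.08 -0.7 0 0 0 0;0.08 -0.7 0 0 0 0;0.08 -0.7 0 0 0 0;0.08 -0.7 0 0 0 0")

```text
time_s: 14.45
tcp_pos: [0.4579, -0.0396, 0.1505]
ee_rot: [[-0.995, 0.102, -0.001], [0.102, 0.995, -0.0], [0.001, -0.0, -1.0]]
wrist_force: [-0.7, 0.2, -0.0]
gripper_width: 0.564
gripper_force: 30.0
```

Emit:
play_rows(commands="0.08 -0.7 0 0 0 0;0.08 -0.7 0 0 0 0;0.08 -0.7 0 0 0 0;0.08 -0.7 0 0 0 0;0.08 -0.7 0 0 0 0;0.08 -0.7 0 0 0 0;0.08 -0.7 0 0 0 0;0.08 -0.7 0 0 0 0;0.08 -0.7 0 0 0 0;0.08 -0.7 0 0 0 0;0.08 -0.7 0 0 0 0;0.08 -0.7 0 0 0 0;0.08 -0.6 0 0 0 0;0.08 -0.4 0 0 0 0;0.05 -0.2 0 0 0 0;0 0 0 0 0 0;0 0 0 0 0 0;0 0 0 0 0 0")

```text
time_s: 16.25
tcp_pos: [0.4938, -0.3248, 0.1506]
ee_rot: [[-0.995, 0.1, -0.0], [0.1, 0.995, 0.0], [0.0, 0.0, -1.0]]
wrist_force: [0.5, -0.6, 0.1]
gripper_width: 0.569
gripper_force: 30.0
```

Run:
```python
from h import *
shot('wrist','w6');shot('top','t6')
a=load('w6')['p'];b=load('t6')['p']
cv2.imwrite('pics/c6.png',np.hstack([cv2.resize(a,(480,360)),cv2.resize(b[125:235,330:440],(310,360))[:, :310]]))
```

```text
(no output)
```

View pics/c6.png

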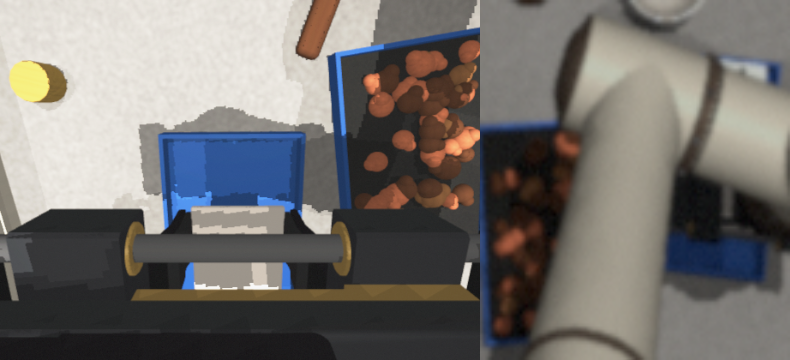

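The wrist view shows the plaque in the fingers over the blue tray, whose near rim corners are at crop (161,134) and (304,134). The snail tray is off to the right. I check the rim position.

Run:
```python
from h import *
s=load('w6');k=560/480
for q in((161,134),(304,134)): print(pt(s,q[0]*k,q[1]*k,.025).round(4))
```

```text
[ 0.4446 -0.3911  0.025 ]
[ 0.4581 -0.2565  0.025 ]
```

Emit:
play_rows(commands="0.03 -0.04 -0.2 0 0 0;0.03 -0.04 -0.4 0 0 0;0 0 -0.5 0 0 0;0 0 -0.5 0 0 0;0 0 -0.5 0 0 0;0 0 -0.5 0 0 0;0 0 -0.5 0 0 0;0 0 -0.5 0 0 0;0 0 -0.4 0 0 0;0 0 -0.3 0 0 0;0 0 -0.2 0 0 0;0 0 -0.1 0 0 0;0 0 -0.1 0 0 0;0 0 0 0 0 0;0 0 0 0 0 0")

```text
time_s: 17.85
tcp_pos: [0.496, -0.3279, 0.01]
ee_rot: [[-0.995, 0.101, 0.001], [0.101, 0.995, -0.0], [-0.001, -0.0, -1.0]]
wrist_force: [-0.5, -0.5, -0.6]
gripper_width: 0.567
gripper_force: 30.0
```

Emit:
play_rows(commands="0 0 -0.1 0 0 0;0 0 -0.06 0 0 0;0 0 -0.02 0 0 0;0 0 0 0 0 0;0 0 0 0 0 0")

```text
time_s: 18.35
tcp_pos: [0.4957, -0.3278, 0.0045]
ee_rot: [[-0.995, 0.101, 0.0], [0.101, 0.995, -0.0], [-0.0, -0.0, -1.0]]
wrist_force: [-0.0, 0.8, 3.0]
gripper_width: 0.565
gripper_force: 32.0
```

Emit:
play_rows(commands="0 0 0.03 0 0 0;0 0 0 0 0 0;0 0 0 0 0 0;0 0 0 0 0 0;0 0 0 0 0 0;0 0 0 0 0 0;0 0 0 0 0 0;0 0 0 0 0 0", grip=70)

```text
time_s: 19.15
tcp_pos: [0.4957, -0.3278, 0.005]
ee_rot: [[-0.995, 0.101, -0.0], [0.101, 0.995, 0.0], [0.0, 0.0, -1.0]]
wrist_force: [0.1, 0.7, -0.5]
gripper_width: 0.804
gripper_force: 0.0
```

Emit:
play_rows(commands="0 0 0.1 0 0 0;0 0 0.2 0 0 0;0 0 0.4 0 0 0;0 0 0.6 0 0 0;0 0 0.8 0 0 0;0 0 0.8 0 0 0;0 0 0.8 0 0 0;0 0 0.8 0 0 0;-0.6 0 0.8 0 0 0;-0.8 0 0.8 0 0 0;-0.8 0 0 0 0 0;-0.8 0 0 0 0 0;0 0 0 0 0 0;0 0 0 0 0 0")

```text
time_s: 20.55
tcp_pos: [0.4058, -0.3281, 0.1894]
ee_rot: [[-0.995, 0.101, 0.002], [0.101, 0.995, -0.001], [-0.002, -0.001, -1.0]]
wrist_force: [-0.4, 1.0, -0.5]
gripper_width: 0.806
gripper_force: 0.0
```

Run:
```python
from h import *
shot('top','t7');shot('wrist','w7');shot('side','s7')
b=load('t7')['p'];c=load('s7')['p']
cv2.imwrite('pics/c7.png',np.hstack([cv2.resize(b[115:215,185:445],(780,300))[:, 390:],cv2.resize(c[120:220,215:345],(390,300))]))
s=load('t7');hsv=cv2.cvtColor(b,cv2.COLOR_BGR2HSV)
m=((hsv[...,1]<70)&(hsv[...,2]>140)).astype(np.uint8)
for q in cv2.findContours(m,0,2)[0]:
    rc=cv2.minAreaRect(q)
    if cv2.contourArea(q)>80 and 196<rc[0][0]<440 and 124<rc[0][1]<215: print(rc,pt(s,*rc[0],.054).round(4),pt(s,*rc[0],.008).round(4))
```

```text
((433.7104797363281, 199.88739013671875), (29.720592498779297, 28.477920532226562), 21.250505447387695) [ 0.4723 -0.3971  0.054 ] [ 0.4768 -0.4102  0.008 ]
((410.3465576171875, 163.03465270996094), (16.418113708496094, 21.09478759765625), 5.710593223571777) [ 0.5854 -0.3263  0.054 ] [ 0.593  -0.3374  0.008 ]
((268.800048828125, 159.60000610351562), (17.116792678833008, 28.279918670654297), 7.125016689300537) [0.5917 0.1085 0.054 ] [0.5995 0.1095 0.008 ]
```

View pics/c7.png

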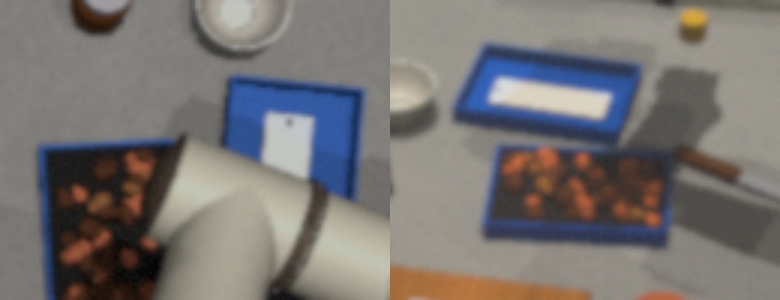

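The plaque lies flat in the middle of the empty tray at about (550,98) in the right-hand crop. The short plaque has not moved (0.5917, 0.1085), and the arm is clear.

```bash
python3 -c "
from h import *
print(r.finish_job())"
```

```text
the job is handed in; nothing more can be done
None
```

I placed the long plaque flat in the empty blue tray and let go at the floor, left the short plaque where it was, and handed the job in at about 21 s; no verdict came back.

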